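Find the worn damping foot of the microscope stand and mark it

TASK

One of the three damping feet on the service tray has gone soft: with the fingertips, press each round pad down a few millimetres, so that its yellow travel ring is pushed along, and find out which pad gives most easily. Then push the orange tag of that softest foot all the way down onto its block and take the hand away. Leave the other two tags up, and do not pick up or shift anything else on the table.

Things in the scene. Friction and masses are not known exactly. Their poses are not given: they have to be found in the camera images.
- tray: Flat aluminium tray, fixed, 200 x 370 mm, 6 mm thick, 10 mm rim. Origin: centre of its underside; x along its short side (away from the robot), y along its long side (to the robot's left), z up. Three like-looking damping feet stand fixed on it in a row along y, 115 mm apart, each with a sprung round pad, a yellow travel ring and, 65 mm nearer the robot (tray -x), an orange tag.
- pad_1 (a point): Centre of the top face of the pad of the left (tray y = +115 mm) foot, as it stands unpressed, 66 mm above the table; fixed to the tray, so it does not sink with the pad. The pad (blue with a bright rim, 44 mm across, on a steel neck) goes straight down at most 12 mm against its spring and comes back up.
- tag_1 (a point): Centre of the top of the orange tag of the left (tray y = +115 mm) foot when fully up, 54 mm above the table; fixed to the tray, so it does not sink with the tag. The tag's top is 20 x 22 mm; it starts up to 2 mm lower, slides straight down with about 3 N and stays where it is pushed; fully down, after 14 mm, it sits on its grey block, its top 40 mm above the table.
- pad_2 (a point): Centre of the top face of the pad of the middle (tray y = 0) foot, as it stands unpressed, 66 mm above the table; fixed to the tray, so it does not sink with the pad. The pad (blue with a bright rim, 44 mm across, on a steel neck) goes straight down at most 12 mm against its spring and comes back up.
- tag_2 (a point): Centre of the top of the orange tag of the middle (tray y = 0) foot when fully up, 54 mm above the table; fixed to the tray, so it does not sink with the tag. The tag's top is 20 x 22 mm; it starts up to 2 mm lower, slides straight down with about 3 N and stays where it is pushed; fully down, after 14 mm, it sits on its grey block, its top 40 mm above the table.
- pad_3 (a point): Centre of the top face of the pad of the right (tray y = -115 mm) foot, as it stands unpressed, 66 mm above the table; fixed to the tray, so it does not sink with the pad. The pad (blue with a bright rim, 44 mm across, on a steel neck) goes straight down at most 12 mm against its spring and comes back up.
- tag_3 (a point): Centre of the top of the orange tag of the right (tray y = -115 mm) foot when fully up, 54 mm above the table; fixed to the tray, so it does not sink with the tag. The tag's top is 20 x 22 mm; it starts up to 2 mm lower, slides straight down with about 3 N and stays where it is pushed; fully down, after 14 mm, it sits on its grey block, its top 40 mm above the table.
- pad_a (a joint): How far the pad of foot a is pressed down, m: 0 up, 0.012 bottomed. Which of feet a, b, c stands left, middle or right is not told and changes each time. A pad starts to move at about 1.5 N; then the softest yields about 1.7 mm per N, the others 0.5 to 0.85 mm per N.
- ring_a (a joint): How far the yellow travel ring (39 mm across, round the neck right under the pad) of foot a (the same foot as pad_a) has been pushed down its neck, m: 0 at the start. The pad pushes it down, and it stays at the deepest point that the pad has reached.
- tag_a (a joint): How far the orange tag of foot a (the same foot as pad_a) is down, m: 0 up, 0.014 fully down.
- pad_b (a joint): How far the pad of foot b is pressed down, m: 0 up, 0.012 bottomed. Which of feet a, b, c stands left, middle or right is not told and changes each time. A pad starts to move at about 1.5 N; then the softest yields about 1.7 mm per N, the others 0.5 to 0.85 mm per N.
- ring_b (a joint): How far the yellow travel ring (39 mm across, round the neck right under the pad) of foot b (the same foot as pad_b) has been pushed down its neck, m: 0 at the start. The pad pushes it down, and it stays at the deepest point that the pad has reached.
- tag_b (a joint): How far the orange tag of foot b (the same foot as pad_b) is down, m: 0 up, 0.014 fully down.
- pad_c (a joint): How far the pad of foot c is pressed down, m: 0 up, 0.012 bottomed. Which of feet a, b, c stands left, middle or right is not told and changes each time. A pad starts to move at about 1.5 N; then the softest yields about 1.7 mm per N, the others 0.5 to 0.85 mm per N.
- ring_c (a joint): How far the yellow travel ring (39 mm across, round the neck right under the pad) of foot c (the same foot as pad_c) has been pushed down its neck, m: 0 at the start. The pad pushes it down, and it stays at the deepest point that the pad has reached.
- tag_c (a joint): How far the orange tag of foot c (the same foot as pad_c) is down, m: 0 up, 0.014 fully down.
- thumbscrew: Loose brass thumbscrew standing on its head, 22 mm across, 28 mm high, on the tray between two tags. Leave it alone. Origin: centre of its underside.
- collar: Loose steel collar, 26 mm across, 12 mm high, on the tray between two tags. Leave it alone. Origin: centre of its underside.
- vial: Loose small glass jar with a blue cap, 32 mm across, 55 mm high, just behind the tray. Leave it alone. Origin: centre of its underside.
- mug: Loose white mug, 80 mm across, 85 mm high, left of the tray. Leave it alone. Origin: centre of its underside.
- bottle: Loose amber bottle, 48 mm across, 100 mm high, right of the tray. Leave it alone. Origin: centre of its underside.
- wrench: Loose steel wrench lying flat, 130 mm long, left of the tray. Leave it alone. Origin: within the handle, on the underside.
- probe: Loose red-handled probe with a white tip lying flat, about 120 mm long, 11 mm thick, right of the tray. Leave it alone. Origin: within the handle, on the underside.

How it is judged:
On the way, in this order (a step that is already met when the one before it is completed fails the run):
1. all three pads have been pressed: every travel ring is at least 1.5 mm down (value of joint each of ring_a, ring_b, ring_c above 0.0015 m), for 0.1 s.
2. then the tag of the softest foot is pushed down (value of joint tag_b above 0.011 m), for 0.1 s.
At the end, for the whole second after the job is handed in: The softest foot's tag is down (at least 11 of its 14 mm), the other two tags are up (less than 5 mm down), all three travel rings have been pushed down at least 1.5 mm, and all three pads are free and back up (within 1.5 mm) (all of step 1 and value of joint tag_b above 0.011 m and value of joint each of tag_a, tag_c below 0.005 m and value of joint each of pad_a, pad_b, pad_c below 0.0015 m); the robot touches nothing.
It fails at once if a tag of a foot that is not the softest is pushed down (5 mm or more) (value of joint any of tag_a, tag_c above 0.005 m).
It fails at once if a bystander is lifted, carried or shifted by more than 20 mm (distance of any of thumbscrew, collar, vial, mug, bottle, wrench, probe from where it was at the start of the episode above 0.02 m).
It fails at once if an upright bystander is knocked over (angle between any of thumbscrew, collar, vial, mug, bottle's own z axis and vertical above 0.5 rad).
It also fails if it takes over 50 s, if anything falls off the work surface, if the arm or the gripper's body presses on something with over 40 N, if the wrist force passes 120 N, or if a joint passes its speed limit or range.

ROBOT

A 6-joint arm with a two-finger parallel gripper is mounted at the origin on the work surface. World frame = base frame: x ahead of the robot, y to its left, z up, the work surface at z = 0. Lengths are in m, angles in rad, forces in N, time in s.
With the tool pointing down it reaches from about 0.3 to 0.825 m from the base axis. Payload 5.4 kg.
Tool frame: the origin (TCP) lies midway between the tips of the shut fingers; the grasp point (between the pads) lies 19 mm behind it; z points along the fingers, y is the line along which they close (so a half turn about z gives the same grasp; the last joint's range is limited). The gripper opens to 92 mm and grips with 3 to 60 N. Pads are 20 mm wide; open, the fingers measure 128 mm over their backs; the gripper's body (75 mm by 189 mm) begins 69 mm behind the grasp point.
Start: joints at [0.9, 0.158, 1.597, -0, 1.386, -0.21], TCP at [0.256, 0.515, 0.183] pointing down, gripper open.
Joint ranges: [-2.91, 2.91], [-0.94, 2.29], [0.18, 2.7], [-1.29, 4.43], [0.17, 2.64], [-3, 3]. Speed limits (rad/s): [2.57, 2.57, 3.14, 3.14, 3.14, 3.14].

INTERFACE

Orientations are given as a 3x3 rotation matrix whose columns are the frame's x, y, z axes.
In Python, from bench import get_obs, vision, job, trace gives the robot as it stands.
- The arm moves only by the shell command python3 -m handwheel 'ROWS' [FORCE]. ROWS is JSON, a list of rows, each a list of 3 entries, a list of its own where there are three numbers: the shift along the tool's x, y, z in cm, then the turn, a rotation vector about the tool's x, y, z in degrees, then the finger opening in cm, from 0 to 9.19. A call has 1 to 8 rows; each row is the pose to reach, as a shift and turn from the pose commanded when the call began, along the tool's axes at that moment; what a row does not reach only later rows make up. A row lasts 1/8 s, in which the tool goes at most 62.5 mm and 10.7 degrees, less where a joint would pass 70% of its speed; a pose out of reach is approached as far as the arm can. A call with a gripper value outside its range is refused whole. The fingers move at their own pace and stop on an object; FORCE is the grip in N (left out, the last holds). Time passes only in rows, so rows that repeat a pose let the fingers close. It gives the time, the measured TCP pose, the force, the opening and the grip force at its end, in the units of the state.
- get_obs(): the state, without advancing time (a new reading comes with each control period).
- vision.read_camera(name): name is "scene" or "top"; returns a dict with "img" (420x560x3 uint8, red, green, blue), "depth" (420x560 float32, m along the optical axis (not along the pixel's ray), 0 where there is no reading), "fov_y" (degrees; the focal length in pixels is half the picture's height over the tangent of half this angle, whatever the lens; pixels are square), "cx", "cy" (the principal point, pixels), "T" (4x4, takes a point from camera to world coordinates). Camera axes: x right, y down, z forward; pixel columns grow to the right and rows downward; lengths in m; the calibration is good to about 2 mm. A picture is of the moment at which its call begins.
- job.finish_job(): hands the job in; it is judged then, once.
Trained networks look in a picture, given as the dict that the camera call returned (one of the last four; its "shot" number tells which), for a name from the list of things; names that differ only in an ending like _2 or _b are one class to them, and where a whole thing is asked for, a point or a joint stands for the part that bears it (a point fixed in the world has none). Each returns a list of dicts, best first, with "p" (0 to 1); they miss things now and then, are a little off and sometimes report something else, mostly with a low value. They report only what shows in the picture. A call takes as long as a camera call.
- trace(picture, name): "pixels" (420x560 bool, what is visible of it) and "position" ([column, row] in pixels, amid what is visible of it).
The state is a dict: "time": time; "qpos": joint angles; "qvel": joint speeds; "effort": joint torques, N m; "position": TCP position; "eef_rot": TCP orientation; "contact_force": force on the tool from outside, world axes, zero at the start; "ft_torque": the same for the moment, N m; "grip_width": finger opening in m; "grip_force": force on a finger pad.
Only numpy, scipy, OpenCV 4.12 (cv2) and the standard library are available. Lean on these libraries where they do the work, as an engineer would, in place of code of your own. Each camera call takes 0.05 s, during which the arm holds its last target. There are 200 camera calls.

## Working session

There is one attempt and no reset: what is moved stays moved. The work goes in short steps, Python scripts to look and compute and a shell command to move; the robot and the scene stay as the last step left them, time stands still between calls to the robot, and variables do not carry over. Pictures are saved under pics/ and viewed, at most 10 in all, crops included, and the job is handed in when it is done.

```bash
mkdir -p pics; cat > h.py <<'E'
import numpy as np, cv2
from bench import get_obs, vision, job, trace
def world(p,c,r,z=None):
    f=p["img"].shape[0]/2/np.tan(np.radians(p["fov_y"])/2)
    d=np.array([(c-p["cx"])/f,(r-p["cy"])/f,1.0]); T=np.array(p["T"])
    return T[:3,:3]@(d*z)+T[:3,3]
def mask_pts(p,m):
    r,c=np.nonzero(m&(p["depth"]>0)); f=p["img"].shape[0]/2/np.tan(np.radians(p["fov_y"])/2)
    d=p["depth"][r,c]; T=np.array(p["T"])
    P=np.c_[(c-p["cx"])/f*d,(r-p["cy"])/f*d,d]
    return P@T[:3,:3].T+T[:3,3]
E
python3 - <<'E'
from h import *
o=get_obs(); print(o["time"],o["position"],o["eef_rot"],o["grip_width"],o["contact_force"])
for n in ("top","scene"):
    p=vision.read_camera(n); cv2.imwrite(f"pics/{n}0.png",p["img"][:,:,::-1])
    print(n,p["fov_y"],np.round(p["T"],3).tolist())
    for k in ("pad_a","tag_a","ring_a","tray","thumbscrew","collar","vial"):
        for t in trace(p,k)[:4]:
            P=mask_pts(p,t["pixels"]); 
            if len(P)==0: continue
            hi=P[P[:,2]>np.percentile(P[:,2],90)-0.006]
            print(k,round(t["p"],2),np.round(t["position"]),len(P),"med",np.round(np.median(P,0),3),"top",np.round((hi.min(0)+hi.max(0))/2,3),np.round(np.median(hi,0),3))
E
```

```text
0.0 [0.25528855 0.51447106 0.18222101] [[-8.95693433e-01  4.44670632e-01 -1.14181055e-03]
 [ 4.44671941e-01  8.95692319e-01 -1.46072281e-03]
 [ 3.73170400e-04 -1.81609094e-03 -9.99998281e-01]] 0.09183363988216371 [ 0.75392749  0.04346828 -0.3018227 ]
top 49.8740898240098 [[0.017, -0.997, 0.078, 0.524], [-1.0, -0.019, -0.02, 0.044], [0.021, -0.078, -0.997, 1.009], [0.0, 0.0, 0.0, 1.0]]
pad_a 0.9 [285. 253.] 11179 med [ 0.511 -0.013  0.008] top [ 0.519 -0.015  0.03 ] [ 0.511 -0.011  0.008]
pad_a 0.73 [350. 218.] 339 med [ 0.577 -0.117  0.067] top [ 0.577 -0.116  0.068] [ 0.577 -0.117  0.067]
pad_a 0.72 [240. 246.] 394 med [0.521 0.105 0.067] top [0.521 0.105 0.068] [0.521 0.105 0.067]
pad_a 0.68 [296. 236.] 359 med [ 0.548 -0.006  0.067] top [ 0.548 -0.006  0.068] [ 0.548 -0.006  0.068]
tag_a 0.68 [296. 234.] 366 med [ 0.548 -0.006  0.067] top [ 0.548 -0.006  0.068] [ 0.548 -0.006  0.068]
tag_a 0.56 [288. 254.] 10957 med [ 0.511 -0.013  0.008] top [ 0.519 -0.014  0.012] [ 0.511 -0.011  0.008]
tag_a 0.55 [249. 274.] 92 med [0.459 0.087 0.054] top [0.46  0.088 0.055] [0.459 0.088 0.054]

[... 1764 characters left out ...]
7]
thumbscrew 0.45 [280. 193.] 68 med [0.466 0.034 0.017] top [0.462 0.033 0.025] [0.463 0.034 0.019]
collar 0.58 [246. 222.] 6653 med [ 0.551 -0.036  0.007] top [ 0.517 -0.012  0.036] [ 0.548 -0.038  0.007]
collar 0.44 [314. 238.] 432 med [0.648 0.098 0.035] top [0.639 0.098 0.054] [0.641 0.098 0.055]
collar 0.41 [227. 203.] 79 med [ 0.497 -0.078  0.017] top [ 0.492 -0.078  0.017] [ 0.496 -0.079  0.017]
vial 0.65 [317. 235.] 396 med [0.648 0.099 0.039] top [0.638 0.099 0.054] [0.641 0.099 0.055]
vial 0.58 [247. 223.] 6232 med [ 0.552 -0.038  0.007] top [ 0.518 -0.011  0.035] [ 0.549 -0.038  0.007]
vial 0.45 [397. 196.] 2108 med [0.553 0.267 0.056] top [0.53  0.267 0.082] [0.534 0.267 0.082]
```

View pics/top0.png

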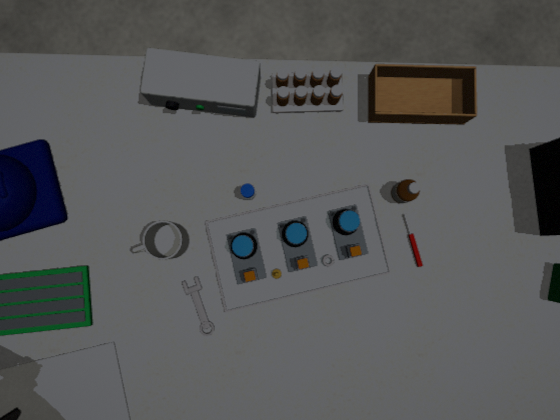

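View pics/scene0.png

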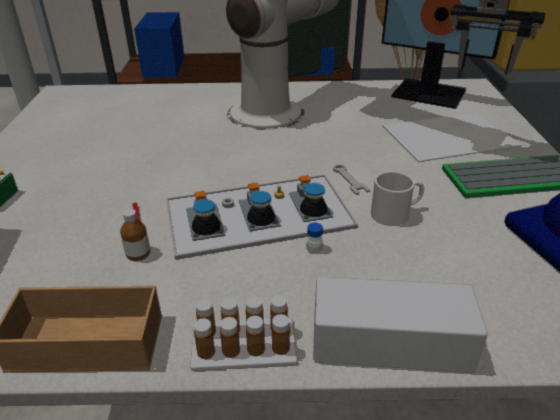

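The networks agree with the pictures. Top view has the blue pads at about (242,246), (296,235) and (347,221), with the orange tags at (249,274), (302,264) and (355,250). Tray yaw is about 14°, and the spacings and heights (67 and 54 mm) fit. I'll shut the gripper, turn it to line up with the tray and go above the left pad.

```bash
python3 -m handwheel '[[[-42,-24.8,0],[0,0,-40.5],0],[[-42,-24.8,0],[0,0,-40.5],0],[[-42,-24.8,0],[0,0,-40.5],0],[[-42,-24.8,0],[0,0,-40.5],0],[[-42,-24.8,0],[0,0,-40.5],0],[[-42,-24.8,0],[0,0,-40.5],0],[[-42,-24.8,3],[0,0,-40.5],0],[[-42,-24.8,8],[0,0,-40.5],0]]' 20; python3 -m handwheel '[[[0,0,0],[0,0,0],0],[[0,0,0],[0,0,0],0],[[0,0,0],[0,0,0],0]]'; python3 -c "
from h import *
o=get_obs();print(o['position'],o['eef_rot'],o['contact_force'])"
```

```text
time: 1.8
position: [0.5089, 0.1293, 0.1314]
eef_rot: [[-0.97, -0.242, 0.007], [-0.242, 0.97, 0.0], [-0.007, -0.002, -1.0]]
contact_force: [0.8, -0.1, -0.6]
grip_width: 0.0143
grip_force: 0.0
time: 2.17
position: [0.5057, 0.1327, 0.1306]
eef_rot: [[-0.969, -0.245, 0.002], [-0.245, 0.969, 0.0], [-0.002, -0.0, -1.0]]
contact_force: [1.0, -0.1, 0.7]
grip_width: 0.0006
grip_force: 0.0
[0.50568243 0.13270075 0.13061124] [[-9.69438556e-01 -2.45323186e-01  2.32840565e-03]
 [-2.45323152e-01  9.69441313e-01  3.04676352e-04]
 [-2.33199680e-03 -2.75846808e-04 -9.99997243e-01]] [ 1.00595667 -0.12905321  0.66960483]
```

```bash
python3 -m handwheel '[[[-0.8,-3.06,2],[0,0,0],0],[[-0.8,-3.06,5],[0,0,0],0],[[-0.8,-3.06,5.5],[0,0,0],0],[[-0.8,-3.06,5.5],[0,0,0],0],[[-0.8,-3.06,5.5],[0,0,0],0]]'; for i in 1 2; do python3 -m handwheel '[[[0,0,0],[0,0,0],0]]'; done; python3 -c "
from h import *
p=vision.read_camera('scene');cv2.imwrite('pics/s1.png',cv2.resize(p['img'][150:270,170:360],None,fx=4,fy=4,interpolation=2)[:,:,::-1])"
```

```text
time: 2.8
position: [0.5215, 0.1043, 0.0759]
eef_rot: [[-0.97, -0.245, 0.003], [-0.245, 0.97, -0.0], [-0.003, -0.001, -1.0]]
contact_force: [-0.0, 0.5, 0.5]
grip_width: 0.0007
grip_force: 0.0
time: 2.92
position: [0.5212, 0.104, 0.0754]
eef_rot: [[-0.97, -0.244, 0.002], [-0.244, 0.97, -0.0], [-0.002, -0.001, -1.0]]
contact_force: [-0.6, 0.7, 0.6]
grip_width: 0.0003
grip_force: 0.0
time: 3.05
position: [0.5209, 0.1038, 0.0748]
eef_rot: [[-0.97, -0.244, 0.001], [-0.244, 0.97, -0.0], [-0.001, -0.0, -1.0]]
contact_force: [-0.7, -0.9, -0.6]
grip_width: 0.0005
grip_force: 0.0
```

View pics/s1.png

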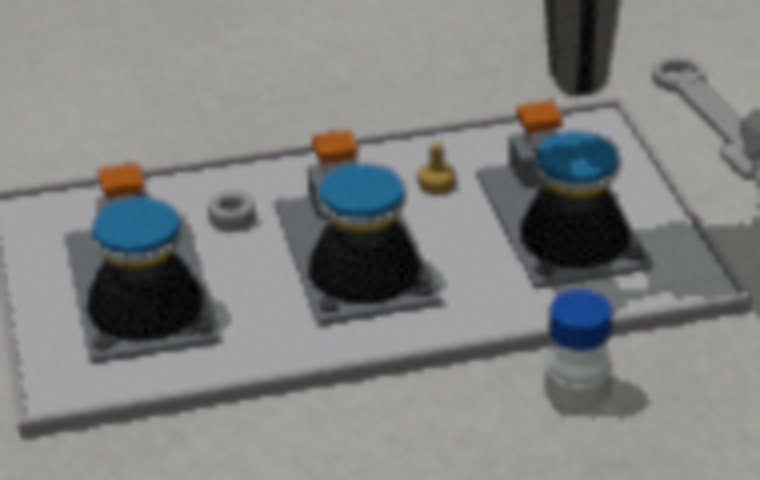

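The fingertip, at crop (580,90), shows about 65 crop px above the left pad's centre at (578,155). That doesn't fit a 9 mm gap, so I'll check the tip's depth.

```bash
python3 - <<'E'
from h import *
o=get_obs();print(o["time"],o["position"])
p=vision.read_camera("scene");T=np.array(p["T"])
f=210/np.tan(np.radians(p["fov_y"])/2)
for X in (o["position"],[.521,.105,.066],[.521,.105,.1]):
    c=T[:3,:3].T@(np.array(X)-T[:3,3]); print("proj",c[:2]/c[2]*f+[p["cx"],p["cy"]],c[2])
for r in range(140,196,3): print(r,[np.round(world(p,c,r,p["depth"][r,c]),3).tolist()+p["img"][r,c].tolist() for c in (312,318)])
cv2.imwrite("pics/s2.png",p["img"][:,:,::-1])
q=vision.read_camera("top");cv2.imwrite("pics/t2.png",cv2.resize(q["img"][150:330,180:420],None,fx=3,fy=3)[:,:,::-1])
E
```

```text
3.1 [0.52074697 0.10377046 0.0746334 ]
proj [313.13264939 184.61386474] 1.031206140264964
proj [313.60369331 188.19489766] 1.0359536338967603
proj [314.14523603 174.1156752 ] 1.0164356186272765
140 [[0.532, 0.097, 0.183, 53, 52, 48], [0.521, 0.11, 0.177, 40, 37, 35]]
143 [[0.535, 0.097, 0.178, 53, 50, 46], [0.523, 0.11, 0.172, 37, 32, 31]]
146 [[0.533, 0.098, 0.171, 53, 50, 47], [0.526, 0.11, 0.167, 21, 21, 20]]
149 [[0.531, 0.098, 0.163, 55, 53, 49], [0.529, 0.11, 0.162, 23, 21, 18]]
152 [[0.531, 0.098, 0.156, 52, 49, 47], [0.529, 0.11, 0.155, 22, 23, 23]]
155 [[0.532, 0.098, 0.15, 52, 52, 49], [0.531, 0.11, 0.15, 24, 24, 24]]
158 [[0.531, 0.099, 0.143, 53, 50, 49], [0.528, 0.111, 0.141, 27, 29, 27]]
161 [[0.532, 0.099, 0.137, 54, 51, 49], [0.529, 0.111, 0.135, 36, 32, 30]]
164 [[0.532, 0.099, 0.13, 54, 53, 48], [0.53, 0.111, 0.129, 35, 32, 30]]
167 [[0.53, 0.099, 0.122, 54, 52, 49], [0.528, 0.111, 0.121, 37, 36, 33]]
170 [[0.533, 0.099, 0.117, 51, 49, 46], [0.528, 0.112, 0.114, 39, 38, 37]]
173 [[0.529, 0.1, 0.108, 71, 70, 65], [0.35, 0.131, -0.001, 106, 104, 101]]
176 [[0.383, 0.113, 0.011, 140, 137, 136], [0.379, 0.128, 0.008, 102, 99, 99]]
179 [[0.389, 0.113, 0.006, 149, 149, 152], [0.391, 0.127, 0.007, 161, 160, 162]]
182 [[0.402, 0.112, 0.006, 124, 140, 152], [0.404, 0.126, 0.007, 156, 158, 161]]
185 [[0.511, 0.102, 0.068, 38, 102, 139], [0.509, 0.115, 0.066, 27, 76, 106]]
188 [[0.521, 0.102, 0.067, 19, 64, 90], [0.523, 0.114, 0.068, 22, 63, 90]]
191 [[0.534, 0.101, 0.067, 27, 85, 118], [0.536, 0.113, 0.068, 25, 71, 100]]
194 [[0.54, 0.1, 0.064, 18, 54, 76], [0.542, 0.112, 0.065, 22, 62, 86]]
```

View pics/s2.png

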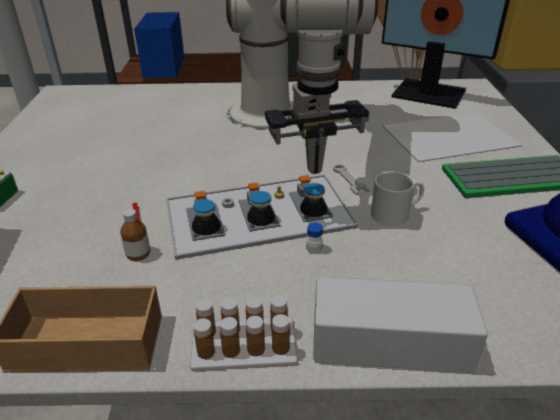

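The camera puts the fingertips at z ≈ 0.105 m (tip bottom at about pixel (315,173)). The reported TCP is 0.075, so the tips seem to sit about 30 mm above it. I'll go down in small steps and rely on the force reading.

```bash
python3 -m handwheel '[[[0,0,0.5],[0,0,0],0],[[0,0,0.8],[0,0,0],0],[[0,0,0.8],[0,0,0],0]]'|sed -n '1,2p;4p';  python3 -m handwheel '[[[0,0,0.3],[0,0,0],0],[[0,0,0.3],[0,0,0],0],[[0,0,0.3],[0,0,0],0]]'|sed -n '1,2p;4p'
python3 - <<'E'
from h import *
p=vision.read_camera("scene")
for r in range(158,192,2): print(r,[np.round(world(p,c,r,p["depth"][r,c]),3).tolist()+p["img"][r,c].tolist() for c in (312,)])
E
```

```text
time: 3.58
position: [0.52, 0.1037, 0.0657]
contact_force: [0.3, 0.1, 0.2]
time: 3.95
position: [0.5205, 0.1038, 0.0633]
contact_force: [0.2, 0.3, -0.1]
158 [[0.532, 0.099, 0.144, 55, 50, 48]]
160 [[0.53, 0.099, 0.138, 54, 53, 48]]
162 [[0.53, 0.099, 0.134, 55, 52, 49]]
164 [[0.529, 0.099, 0.129, 52, 49, 46]]
166 [[0.531, 0.099, 0.125, 55, 54, 49]]
168 [[0.531, 0.099, 0.12, 56, 52, 50]]
170 [[0.529, 0.1, 0.115, 53, 51, 47]]
172 [[0.529, 0.1, 0.11, 52, 49, 45]]
174 [[0.531, 0.1, 0.106, 55, 52, 49]]
176 [[0.528, 0.1, 0.1, 54, 52, 46]]
178 [[0.53, 0.1, 0.096, 76, 74, 73]]
180 [[0.392, 0.113, 0.005, 161, 161, 163]]
182 [[0.4, 0.112, 0.005, 125, 140, 152]]
184 [[0.5, 0.103, 0.063, 39, 103, 139]]
186 [[0.516, 0.102, 0.068, 21, 65, 93]]
188 [[0.522, 0.102, 0.067, 21, 68, 95]]
190 [[0.527, 0.101, 0.066, 36, 101, 140]]
```

```bash
python3 -m handwheel '[[[0,0,1],[0,0,0],0],[[0,0,1.8],[0,0,0],0],[[0,0,1.8],[0,0,0],0],[[0,0,1.8],[0,0,0],0]]'|sed -n '1,2p;4p';  python3 -m handwheel '[[[0,0,0.3],[0,0,0],0],[[0,0,0.3],[0,0,0],0],[[0,0,0.3],[0,0,0],0]]'|sed -n '1,2p;4p'; python3 -m handwheel '[[[0,0,0.2],[0,0,0],0],[[0,0,0.2],[0,0,0],0]]'|sed -n '1,2p;4p';python3 -m handwheel '[[[0,0,0.2],[0,0,0],0],[[0,0,0.2],[0,0,0],0]]'|sed -n '1,2p;4p'
```

```text
time: 4.5
position: [0.5205, 0.1037, 0.0451]
contact_force: [0.1, -0.3, 0.5]
time: 4.88
position: [0.5205, 0.1038, 0.0423]
contact_force: [-0.4, -0.6, 0.1]
time: 5.12
position: [0.5203, 0.1037, 0.04]
contact_force: [-0.3, 0.5, 0.3]
time: 5.38
position: [0.5203, 0.1038, 0.038]
contact_force: [-0.0, -0.6, -0.4]
```

```bash
for i in 1 2 3 4; do python3 -m handwheel '[[[0,0,0.1],[0,0,0],0],[[0,0,0.1],[0,0,0],0]]'|sed -n '1,2p;4p'; done
```

```text
time: 5.62
position: [0.5204, 0.1037, 0.0371]
contact_force: [-0.2, -0.2, 1.0]
time: 5.88
position: [0.5204, 0.1038, 0.0361]
contact_force: [-0.4, -0.5, -1.3]
time: 6.12
position: [0.5204, 0.1038, 0.0351]
contact_force: [-0.1, -0.5, -0.9]
time: 6.38
position: [0.5206, 0.1037, 0.0343]
contact_force: [-0.8, -1.2, 1.6]
```

```bash
for i in 1 2 3 4; do python3 -m handwheel '[[[0,0,0.1],[0,0,0],0],[[0,0,0.1],[0,0,0],0]]'|sed -n '2p;4p'; done
cat > f.py <<'E'
from h import *
F=[];Z=[]
for i in range(6):
    p=vision.read_camera("scene"); o=get_obs(); F.append(o["contact_force"][2]); Z.append(o["position"][2])
print("F",np.round(np.mean(F),2),np.round(np.std(F),2),"z",np.round(np.mean(Z),4),"t",o["time"])
E
python3 f.py
```

```text
position: [0.5206, 0.1038, 0.0333]
contact_force: [-0.9, -0.8, 2.7]
position: [0.5205, 0.1038, 0.0323]
contact_force: [-0.9, 0.3, 4.3]
position: [0.5206, 0.1038, 0.0314]
contact_force: [-2.9, 0.5, 5.2]
position: [0.5206, 0.1037, 0.0305]
contact_force: [-2.6, 0.8, 5.6]
F 5.8 0.28 z 0.0305 t 7.675
```

```bash
python3 -m handwheel '[[[0,0,0.2],[0,0,0],0],[[0,0,0.2],[0,0,0],0]]'|sed -n '2p;4p'; python3 f.py; python3 -m handwheel '[[[0,0,-0.5],[0,0,0],0],[[0,0,-1.5],[0,0,0],0],[[0,0,-1.5],[0,0,0],0],[[0,0,-1.5],[0,0,0],0]]'; python3 -c "
from h import *
o=get_obs(); R=np.array(o['eef_rot'])
for n,q in dict(p2=[.548,-.006],p3=[.577,-.117]).items(): print(n,R.T@(np.array(q+[.045])-o['position'])*100)"
```

```text
position: [0.5206, 0.1038, 0.0287]
contact_force: [-3.4, -0.6, 8.3]
F 7.93 0.26 z 0.0288 t 8.225
time: 8.72
position: [0.5203, 0.1038, 0.0429]
eef_rot: [[-0.97, -0.244, -0.0], [-0.244, 0.97, 0.0], [0.0, 0.0, -1.0]]
contact_force: [-0.1, 0.4, -0.4]
grip_width: 0.0004
grip_force: 0.0
p2 [ -0.0154373  -11.32111681  -0.2085941 ]
p3 [ -0.12443268 -22.79317499  -0.20967659]
```

```bash
python3 -m handwheel '[[[0,0,-1],[0,0,0],0],[[0,-6,-1],[0,0,0],0],[[0,-11.3,-1],[0,0,0],0],[[0,-11.3,-0.3],[0,0,0],0],[[0,-11.3,0.4],[0,0,0],0],[[0,-11.3,0.5],[0,0,0],0],[[0,-11.3,0.5],[0,0,0],0]]' | sed -n '1,2p;4p'; for i in 1 2 3 4 5; do python3 -m handwheel '[[[0,0,0.1],[0,0,0],0],[[0,0,0.1],[0,0,0],0]]'|sed -n '2p;4p'; done; python3 f.py
```

```text
time: 9.6
position: [0.5476, -0.0047, 0.038]
contact_force: [-0.1, 0.1, -0.2]
position: [0.548, -0.0055, 0.0373]
contact_force: [0.2, 0.5, -0.0]
position: [0.5479, -0.0059, 0.0362]
contact_force: [0.4, 0.1, -0.3]
position: [0.5479, -0.0059, 0.0351]
contact_force: [-1.1, -0.9, 0.2]
position: [0.5481, -0.0059, 0.0344]
contact_force: [-0.3, -0.5, 1.9]
position: [0.5481, -0.0059, 0.0335]
contact_force: [-1.8, 0.5, 3.7]
F 3.97 0.58 z 0.0334 t 11.15
```

```bash
python3 -m handwheel '[[[0,0,0.1],[0,0,0],0],[[0,0,0.2],[0,0,0],0],[[0,0,0.2],[0,0,0],0]]'|sed -n '2p;4p'; python3 f.py;  python3 -m handwheel '[[[0,0,0.1],[0,0,0],0],[[0,0,0.1],[0,0,0],0]]'|sed -n '2p;4p'; python3 f.py; python3 -m handwheel '[[[0,0,-1],[0,0,0],0],[[0,0,-2.5],[0,0,0],0],[[0,-6,-2.5],[0,0,0],0],[[0,-11.45,-2.5],[0,0,0],0],[[0,-11.45,-1],[0,0,0],0],[[0,-11.45,-0.5],[0,0,0],0],[[0,-11.45,-0.5],[0,0,0],0],[[0,-11.45,-0.5],[0,0,0],0]]'|sed -n '1,2p;4p'
```

```text
position: [0.5481, -0.0059, 0.0317]
contact_force: [-2.3, -0.3, 7.3]
F 7.59 0.64 z 0.0317 t 11.825
position: [0.5481, -0.0059, 0.0309]
contact_force: [-3.0, -0.4, 8.9]
F 9.14 0.24 z 0.0309 t 12.375
time: 13.38
position: [0.5759, -0.1157, 0.0354]
contact_force: [-1.1, 0.3, -0.7]
```

```bash
python3 -m handwheel '[[[0,0,0.1],[0,0,0],0],[[0,0,0.3],[0,0,0],0],[[0,0,0.3],[0,0,0],0]]'|sed -n '2p;4p'; python3 f.py;  python3 -m handwheel '[[[0,0,0.2],[0,0,0],0],[[0,0,0.3],[0,0,0],0],[[0,0,0.3],[0,0,0],0]]'|sed -n '2p;4p'; python3 f.py
```

```text
position: [0.5762, -0.1165, 0.0324]
contact_force: [0.0, 1.6, 2.4]
F 2.47 0.33 z 0.0324 t 14.05
position: [0.5761, -0.117, 0.0294]
contact_force: [0.3, 1.9, 3.8]
F 3.95 0.45 z 0.0294 t 14.725
```

Rates come out at about 0.8 mm/N left, 0.5 middle and 2.0 right, so the right foot is the soft one. Next: lift, move over its tag, and check the pads and rings.

```bash
python3 -m handwheel '[[[0,0,-2],[0,0,0],0],[[0,0,-4],[0,0,0],0],[[3,0,-4],[0,0,0],0],[[6.4,-0.1,-4],[0,0,0],0],[[6.4,-0.1,-2],[0,0,0],0],[[6.4,-0.1,-0.3],[0,0,0],0],[[6.4,-0.1,-0.3],[0,0,0],0],[[6.4,-0.1,-0.3],[0,0,0],0]]'|sed -n '1,2p;4p';python3 - <<'E'
from h import *
p=vision.read_camera('scene');cv2.imwrite('pics/s3.png',cv2.resize(p['img'][150:270,170:360],None,fx=4,fy=4,interpolation=2)[:,:,::-1])
f=210/np.tan(np.radians(p["fov_y"])/2)
E
```

```text
time: 15.72
position: [0.5147, -0.1336, 0.0328]
contact_force: [0.5, -0.9, 0.1]
```

View pics/s3.png

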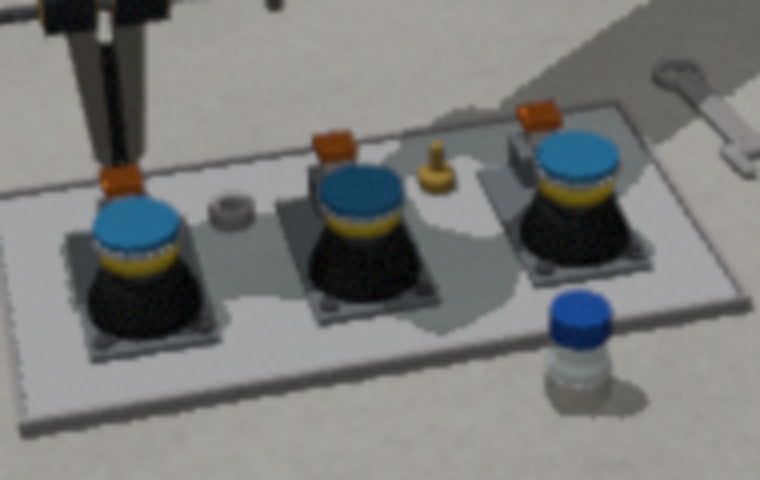

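All three yellow bands now show wide under their pads, at (140,260), (362,228) and (577,193). The fingertips are right above the right-hand foot's orange tag at (121,178), and the other two tags are up. I'll push it down.

```bash
python3 -m handwheel '[[[0,0,0.6],[0,0,0],0],[[0,0,1.0],[0,0,0],0],[[0,0,1.3],[0,0,0],0],[[0,0,1.6],[0,0,0],0],[[0,0,1.6],[0,0,0],0]]'|sed -n '1,2p;4p'; python3 -m handwheel '[[[0,0,0.3],[0,0,0],0],[[0,0,0.5],[0,0,0],0],[[0,0,0.5],[0,0,0],0]]'|sed -n '2p;4p'; for i in 1 2 3; do python3 -m handwheel '[[[0,0,0.1],[0,0,0],0],[[0,0,0.1],[0,0,0],0]]'|sed -n '2p;4p'; done
```

```text
time: 16.4
position: [0.514, -0.1334, 0.0159]
contact_force: [0.3, 0.3, -0.4]
position: [0.5141, -0.1335, 0.011]
contact_force: [0.6, 0.1, -0.4]
position: [0.5141, -0.1335, 0.0102]
contact_force: [0.2, 0.6, 1.4]
position: [0.5141, -0.1335, 0.0092]
contact_force: [-0.0, -0.1, 1.5]
position: [0.5142, -0.1335, 0.0089]
contact_force: [-2.8, 1.1, 8.3]
```

```bash
python3 -m handwheel '[[[0,0,0.1],[0,0,0],0],[[0,0,0.1],[0,0,0],0]]'|sed -n '2p;4p'; python3 -m handwheel '[[[0,0,-3],[0,0,0],0],[[0,0,-8],[0,0,0],0],[[0,0,-12],[0,0,0],0],[[6,0,-14],[0,0,0],0],[[10,0,-14],[0,0,0],0],[[10,0,-14],[0,0,0],0],[[10,0,-14],[0,0,0],0]]'|sed -n '1,2p;4p';python3 - <<'E'
from h import *
p=vision.read_camera('scene');cv2.imwrite('pics/s4.png',cv2.resize(p['img'][150:270,170:360],None,fx=4,fy=4,interpolation=2)[:,:,::-1])
for n in ("top","scene"):
  p=vision.read_camera(n)
  h=cv2.cvtColor(p["img"],cv2.COLOR_RGB2HSV); m=(h[...,0]>5)&(h[...,0]<15)&(h[...,1]>150)&(h[...,2]>60)
  k,l,s,c=cv2.connectedComponentsWithStats(m.astype(np.uint8))
  for i in range(1,k):
    P=mask_pts(p,l==i)
    if s[i,4]>15 and len(P): print(n,s[i,4],np.round(c[i]),np.round(np.median(P,0),3))
E
```

```text
position: [0.5142, -0.1335, 0.0088]
contact_force: [-6.6, 2.2, 15.5]
time: 18.65
position: [0.4175, -0.1578, 0.1471]
contact_force: [0.0, -0.0, -0.2]
scene 1007 [441.  16.] [-0.105  0.515  0.245]
scene 193 [127.  75.] [-0.878 -0.661 -0.202]
scene 55 [305. 179.] [0.462 0.089 0.053]
scene 66 [253. 186.] [ 0.491 -0.021  0.053]
scene 32 [200. 198.] [ 0.512 -0.134  0.041]
scene 108 [135. 229.] [ 0.655 -0.233  0.069]
scene 51 [200. 342.] [ 0.904 -0.09   0.05 ]
scene 38 [225. 339.] [ 0.902 -0.052  0.055]
scene 53 [251. 339.] [ 0.899 -0.015  0.051]
scene 20 [276. 340.] [0.897 0.022 0.044]
```

View pics/s4.png

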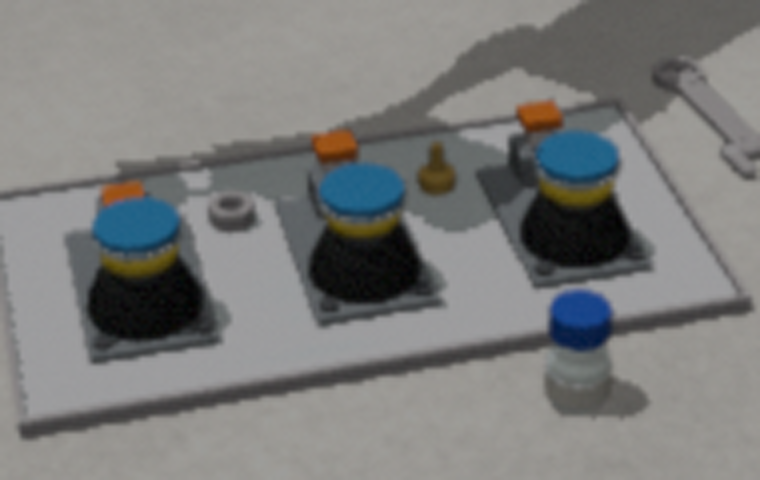

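The right-hand foot's tag at (123,192) is now down, with its top at 41 mm. The other two tags are still up at 53 mm, the pads are back up, nothing else has moved and the hand is clear.

```bash
python3 -c "
from bench import job
print(job.finish_job())"
```

```text
the job is handed in; nothing more can be done
None
```

The right foot is the softest (about 2.0 mm/N, against 0.8 left and 0.5 middle); its tag is pushed fully down, the other two tags are up, the hand is clear, and the job is handed in (no verdict came back).

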